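# Lay the carton flat in the bench sealer and shut the hood

### The job

The white carton standing on end on the sealer's grid is too tall for the hood. Push it over, inwards, so that it lies on its broad face on the grid within the hood's outline, then push the hood fully shut over it. Only push: do not pick the carton up, and leave the little jar on the grid and everything else on the table where they stand.

Things in the scene. Friction and masses are not known exactly. Their poses are not given: they have to be found in the camera images.
- sealer: White bench sealer, fixed to the table: a low housing 380 (x) x 330 (y) x 70 mm with a flat white grid deck. Origin: under the deck's centre at table level; the deck, flush all over, is at z = 70 mm. Its x runs along the hinge, its y from the open side (-y) to the hinge side (+y). The hood, when shut, covers x -160 to 160 and y -115 to 130 mm of this frame; inside its walls x -154 to 154, y -109 to 124, and 64 mm high.
- hood (a joint): Angle of the smoky clear hood, in rad: 0 = shut, level on the deck, 1.5 = fully open; starts 1.15 to 1.4. Stiff hinge: the hood stays where it is left, and shuts under a push of some 1 to 4 N near its free edge; there is a hard stop at 0.
- hood_hinge (a point): Middle of the hood's hinge line, at x 0, y 130, z 75 mm of the sealer; the line runs along the sealer's x. The hood is an upside-down tray 320 (along the hinge) x 245 mm x 65 mm deep: its flat outer top face lies 65 mm from the plane of its rim, and faces away from the grid (+y of the sealer and a little up) while the hood stands open.
- hood_edge (a point): Middle of the hood's free rim edge, 245 mm from the hinge. It moves with the hood: at angle a it lies at y 130 - 245 cos a, z 75 + 245 sin a mm of the sealer. A metal lip 140 mm long projects 17 mm beyond it.
- carton: White carton, 90 (x) x 40 (y) x 130 (z) mm, 0.14 to 0.28 kg, standing on end on the grid near the open side, in one of its two halves along x (the little jar has the other). Origin: centre of its underside as it stands; z up along its length; its own y is normal to the broad faces and points, within 0.12 rad, along the sealer's y. It tips over by its own weight once it leans 0.3 rad.
- carton_mid (a point): Centre of the carton, 65 mm along its z from its underside.
- jar: Little white round jar with a lid, 44 mm across, 45 mm high, standing on the grid beside the carton; it fits under the shut hood and stays. Origin: centre of its underside.
- flat_carton: White carton lying flat on the table, 130 x 90 x 40 mm high, beside the sealer's open side. Origin: centre of its underside. Not to be disturbed.
- spray_bottle: White bottle, 60 mm across, 150 mm high, on the table beside the sealer's open side. Origin: centre of its underside. Not to be disturbed.
- tape_roll: Roll of tape lying flat, 100 mm across, 30 mm high, on the table on the sealer's hinge side. Origin: centre of its underside. Not to be disturbed.
- tin: Metal tin, 60 mm across, 60 mm high, on the table on the sealer's hinge side. Origin: centre of its underside. Not to be disturbed.
- core: Cardboard core standing on end, 40 mm across, 90 mm high, on the left of the table. Origin: centre of its underside. Not to be disturbed.

How it is judged:
By the outcome, as a careful person would: the job done as asked, in the order asked, and still so for the second after the job is handed in, with the robot touching nothing.
It also fails if it takes over 64 s, if anything falls off the work surface, if the arm or the gripper's body presses on something with over 40 N, if the wrist force passes 120 N, or if a joint passes its speed limit or range.

### The arm

A 6-joint arm with a two-finger parallel gripper is mounted at the origin on the work surface. World frame = base frame: x ahead of the robot, y to its left, z up, the work surface at z = 0. Lengths are in mm, angles in rad, forces in N, time in s.
With the tool pointing down it reaches from about 350 to 775 mm from the base axis. Payload 7.3 kg.
Tool frame: the origin (TCP) lies at the very end of the fingers, on their centre line; the grasp point (between the pads) lies 19 mm behind it; x points along the fingers, z is the direction in which the jaws open and shut, and the axes are right-handed (so a half turn about x gives the same grasp; the last joint's range is limited). The gripper opens to 92 mm and grips with 3 to 60 N. Pads are 19 mm wide; open, the fingers measure 130 mm over their backs; the gripper's body (75 mm by 190 mm) begins 47 mm behind the grasp point.
Start: joints at [-1.377, 0.342, 1.524, -0, 1.275, -0.146], TCP at [175.005, -494.993, 226.741] pointing down, gripper open.
Joint ranges: [-2.53, 2.53], [-0.77, 2.02], [0.04, 2.7], [-1, 4.14], [0.28, 2.66], [-3.11, 3.11]. Speed limits (rad/s): [2.57, 2.57, 3.14, 3.14, 3.14, 3.14].

### API

Orientations are given as [roll, pitch, yaw] about the fixed x, y, z axes, in that order (R = Rz(yaw) Ry(pitch) Rx(roll)).
In Python, from plant import * gives the robot as it stands.
- The arm moves only by the tool carry_out, never from a script. Its argument "rows" is a list of rows, each a list of 4 numbers: the shift along the world's x, y, z in mm, then the turn about the world's z in degrees. In form: [[x, y, z, twist], ...]. A call has 1 to 20 rows; each row is the pose to reach, as a shift and turn from the pose measured when the call began; what a row does not reach only later rows make up. A row lasts 1/12 s, in which the tool goes at most 41.7 mm and 7.16 degrees, less where a joint would pass 70% of its speed; a pose out of reach is approached as far as the arm can. A call with a gripper value outside its range is refused whole. "hand" is the finger opening in mm, from 0 to 91.8, set as the call begins (left out, the last holds). The fingers move at their own pace and stop on an object; the grip force is fixed at half the most. Time passes only in rows, so rows that repeat a pose let the fingers close. It gives the time, the measured TCP pose, the force and the opening at its end, in the units of the state.
- get_obs(): the state, without advancing time (a new reading comes with each control period).
- capture(name): name is "scene" or "top" or "wrist"; returns the picture (480x640x3 uint8, red, green, blue); there is no depth.
- camera_info(name): a dict with "camera_matrix" (3x3 intrinsics, pixels), "pose" (4x4, takes a point from camera to world coordinates); the wrist camera has in their place "mount" (4x4, takes a point from camera to tool coordinates, whose origin is the TCP and whose axes are the tool frame's). Camera axes: x right, y down, z forward; pixel columns grow to the right and rows downward; lengths in mm; the calibration is good to about 2 mm. A picture is of the moment at which its call begins: read the wrist's pose just before it. camera_info takes no time and is no camera call.
- close_job(): hands the job in, once; it reports no verdict.
The state is a dict: "time": time; "joint_positions": joint angles; "dq": joint speeds; "tau": joint torques, N m; "tool_pos": TCP position; "tcp_rot": TCP orientation; "contact_force": force on the tool from outside, world axes, zero at the start; "moment": the same for the moment, N m; "grip_width": finger opening in mm.
Only numpy, scipy, OpenCV 4.12 (cv2) and the standard library are available. Lean on these libraries where they do the work, as an engineer would, in place of code of your own. Each camera call takes 0.05 s, during which the arm holds its last target. There are 200 camera calls.

## Working session

There is one attempt and no reset: what is moved stays moved. The work goes in short steps, Python scripts to look and compute and a tool call to move; the robot and the scene stay as the last step left them, time stands still between calls to the robot, and variables do not carry over. Pictures are saved under pics/ and viewed, about 8 in all and at most 12, crops included, and the job is handed in when it is done.

Besides the shell and the picture viewer there is one more tool, called after "Call:" as name(argument=value, ...), one argument or row to a line, values as JSON. carry_out: Moves the arm, as the interface text tells. Its arguments: {"type":"object","properties":{"rows":{"type":"array"},"hand":{"type":"number"}},"required":["rows"]}

```bash
mkdir -p pics
python3 - <<'E'
from plant import *
import cv2
for n in ("scene","top"):
    cv2.imwrite(f"pics/{n}0.png",capture(n)[:,:,::-1])
    i=camera_info(n);print(n,i["camera_matrix"],i["pose"])
o=get_obs();print(o)
print(camera_info("wrist"))
E
```

```text
scene [[587.21911967   0.         308.1697198 ]
 [  0.         587.21911967 250.4481501 ]
 [  0.           0.           1.        ]] [[ 9.76298653e-01  2.00696751e-01 -8.10046532e-02  6.66575174e+02]
 [ 2.16154018e-01 -8.85376359e-01  4.11565479e-01 -4.17535348e+02]
 [ 1.08802493e-02 -4.19320304e-01 -9.07773156e-01  1.29887692e+03]
 [ 0.00000000e+00  0.00000000e+00  0.00000000e+00  1.00000000e+00]]
top [[507.31686431   0.         318.38022117]
 [  0.         507.31686431 241.04788466]
 [  0.           0.           1.        ]] [[-2.04862267e-03 -9.84833057e-01  1.73492517e-01  3.61811528e+02]
 [-9.99991315e-01  2.64721239e-03  3.21891342e-03  1.23969085e+02]
 [-3.62936388e-03 -1.73484416e-01 -9.84829927e-01  1.29911763e+03]
 [ 0.00000000e+00  0.00000000e+00  0.00000000e+00  1.00000000e+00]]
{'time': 0.1, 'joint_positions': array([-1.37698549e+00,  3.42609705e-01,  1.52486403e+00, -9.56924402e-07,
        1.27542280e+00, -1.46006631e-01]), 'dq': array([ 0.00329871, -0.002532  , -0.00170987,  0.00078116, -0.00132886,
        0.00077583]), 'tau': array([ 2.36469292e-03, -4.32005703e+01,
[... 176 characters left out ...]
56949245, 1.76530929]), 'contact_force': array([1.06029303, 0.74911671, 0.69968485]), 'moment': array([-0.04793863, -0.09656364,  0.04922225]), 'grip_width': 91.88843407357453}
{'camera_matrix': array([[358.37783321,   0.        , 320.4419647 ],
       [  0.        , 358.37783321, 241.74467121],
       [  0.        ,   0.        ,   1.        ]]), 'mount': array([[-5.90803446e-04, -3.10789247e-01,  9.50478666e-01,
        -1.59049218e+02],
       [-2.52978688e-04, -9.50478755e-01, -3.10789433e-01,
         8.49891494e+01],
       [ 9.99999793e-01, -4.24066314e-04,  4.82923069e-04,
        -6.89722932e-01],
       [ 0.00000000e+00,  0.00000000e+00,  0.00000000e+00,
         1.00000000e+00]])}
```

View pics/scene0.png

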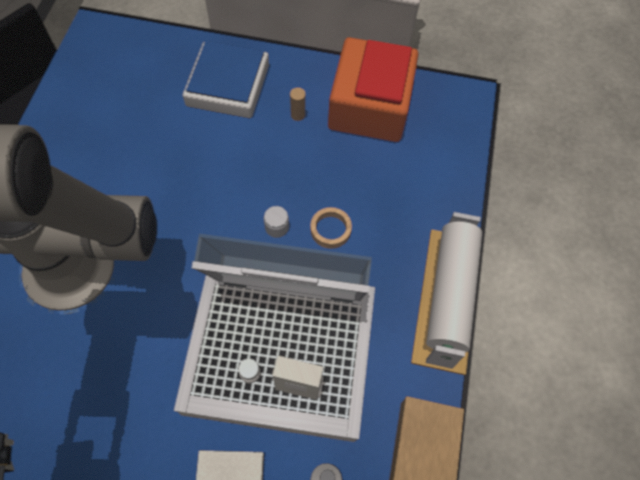

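View pics/top0.png

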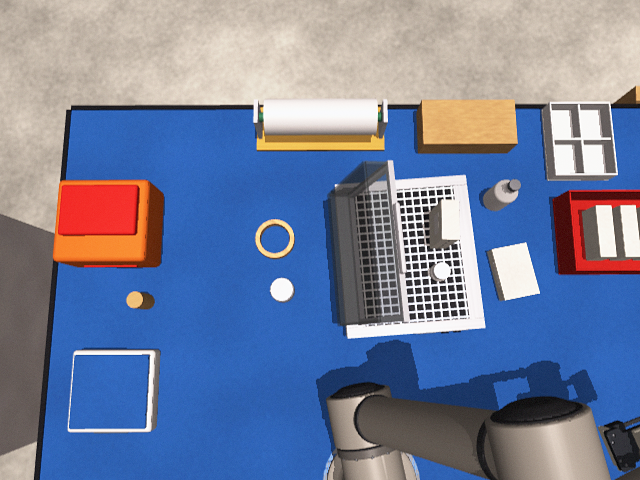

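Run:
```python
import cv2
a=cv2.imread("pics/top0.png")[155:345,320:545]
cv2.imwrite("pics/c1.png",cv2.resize(a,None,fx=3.5,fy=3.1,interpolation=cv2.INTER_CUBIC))
```

```text
(no output)
```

View pics/c1.png

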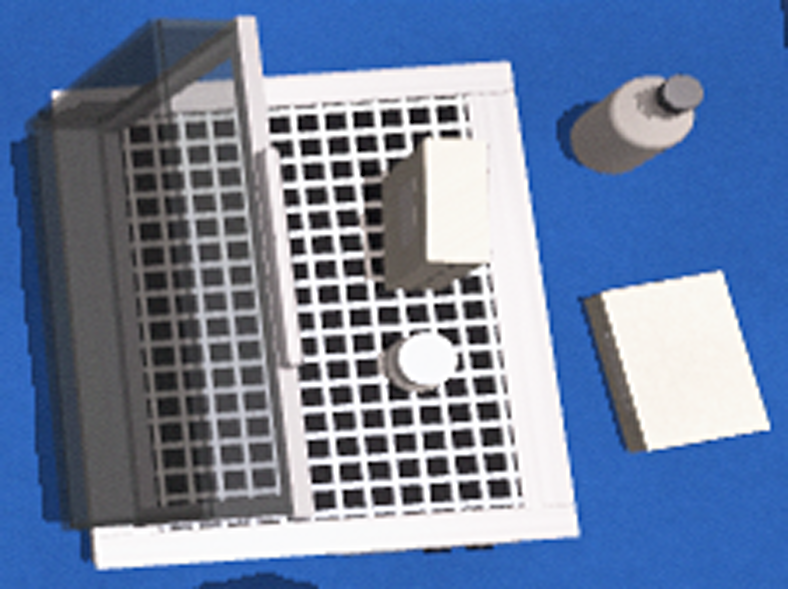

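```bash
cat > h.py <<'E'
import numpy as np
from plant import *
def bp(n,u,v,z):
    i=camera_info(n);K=i["camera_matrix"];P=i["pose"]
    d=P[:3,:3]@np.linalg.solve(K,[u,v,1]);c=P[:3,3];return c+d*(z-c[2])/d[2]
def proj(n,p):
    i=camera_info(n);P=i["pose"];q=i["camera_matrix"]@(P[:3,:3].T@(np.asarray(p)-P[:3,3]));return q[:2]/q[2]
E
python3 - <<'E'
from h import *
np.set_printoptions(precision=1,suppress=True)
f=lambda U,V,z:bp("top",319.6+U/3.5,154.7+V/3.1,z)
C={k:f(*k) for k in [(512,62,70),(579,537,70),(97,568,70),(50,90,70)]}
for k,v in C.items():print("deck",k,v)
c=list(C.values());print(np.linalg.norm(c[0]-c[1]),np.linalg.norm(c[1]-c[2]))
for k in [(427,138,200),(489,142,200),(490,262,200),(427,268,200)]:print("carton",f(*k))
print("jar",f(428,358,115),"bottle",f(683,94,150))
for k in [(605,293,40),(722,271,40),(770,430,40),(650,450,40)]:print("flat",f(*k))
# sealer frame
sx=(c[0]-c[1]);sx/=np.linalg.norm(sx)   # candidate +x direction world
th=np.arctan2(sx[1],sx[0]);print("theta",th)
sy=np.array([-sx[1],sx[0],0]);O=(c[0]+c[1])/2+sy*165;O[2]=0;print("O",O)
W=lambda x,y,z:O+sx*x+sy*y+np.array([0,0,z])
S=lambda p:((p-O)@sx,(p-O)@sy)
print("jar S",S(f(428,358,115)))
print("carton S",S(np.mean([f(427,138,200),f(489,142,200),f(490,262,200),f(427,268,200)],axis=0)))
for a in np.arange(1.1,1.45,.05):
    e=[proj("top",W(x,130-245*np.cos(a),75+245*np.sin(a))) for x in(160,-160)]
    print(round(a,2),[((u-319.6)*3.5,(v-154.7)*3.1) for u,v in e])
E
```

```text
deck (512, 62, 70) [ 746.8 -243.4   70. ]
deck (579, 537, 70) [ 366.9 -269.1   70. ]
deck (97, 568, 70) [344.1  59.6  70. ]
deck (50, 90, 70) [724.3  88.8  70. ]
380.81300935543635 329.4866933630336
carton [ 649.4 -147.5  200. ]
carton [ 646.4 -186.8  200. ]
carton [ 558.7 -183.   200. ]
carton [ 554.5 -143.3  200. ]
jar [ 500.3 -161.5  115. ] bottle [ 696.3 -332.5  150. ]
flat [ 561.6 -308.8   40. ]
flat [ 579.5 -393.9   40. ]
flat [ 450.8 -418.3   40. ]
flat [ 435.1 -332.7   40. ]
theta 0.06751876642394235
O [545.7 -91.6   0. ]
jar S (np.float64(-50.02821232800132), np.float64(-66.70666527049585))
carton S (np.float64(51.456027003554965), np.float64(-77.15349865973387))
1.1 [(np.float64(315.4012191266571), np.float64(23.28200233554826)), (np.float64(372.98119392880517), np.float64(507.1181790067251))]
1.15 [(np.float64(298.23918791584487), np.float64(21.812363691641615)), (np.float64(355.16473673593595), np.float64(508.1577628915993))]
1.2 [(np.float64(280.32882757297796), np.float64(20.631146656791778)), (np.float64(336.51935453462386), np.float64(509.25656000519433))]
1.25 [(np.float64(261.7336746843816), np.float64(19.747184768935284)), (np.float64(317.1115730986636), np.float64(510.4108004230055))]
1.3 [(np.float64(242.52271493898334), np.float64(19.16777005202544)), (np.float64(297.01411467791706), np.float64(511.61628900833904))]
1.35 [(np.float64(222.76993612603198), np.float64(18.898539437215597)), (np.float64(276.3054236038573), np.float64(512.8684305630013))]
1.4 [(np.float64(202.55379725137584), np.float64(18.943379345510717)), (np.float64(255.0690934459471), np.float64(514.1622615555048))]
```

Call:
carry_out(
  hand=0,
  rows=[
    [20,15,20,-6],
    [45,30,44,-12],
    [70,45,44,-18],
    [95,60,44,-24],
    [120,75,44,-30],
    [145,90,44,-36],
    [170,105,44,-42],
    [195,120,44,-48],
    [220,135,44,-54],
    [245,150,44,-60],
    [270,165,44,-66],
    [295,180,44,-72],
    [320,195,44,-78],
    [345,210,44,-84],
    [370,225,44,-90],
    [395,240,44,-96],
    [415,255,44,-102],
    [427,265,44,-108],
    [427,265,44,-112],
    [427,265,44,-112],
  ],
)

```text
time: 1.77
tool_pos: [602.4, -228.5, 269.1]
tcp_rot: [-1.222, 1.57, 1.875]
contact_force: [-0.7, -0.2, 0.2]
grip_width: 0.5
```

Run:
```python
from h import *
import cv2
o=get_obs();print(o["tool_pos"],o["joint_positions"],o["tcp_rot"],o["contact_force"],o["grip_width"],o["time"])
cv2.imwrite("pics/w1.png",capture("wrist")[:,:,::-1])
```

```text
[ 602.42398549 -228.5464753   269.05542487] [-4.81647505e-01  5.47558724e-01  1.07998837e+00  3.82267256e-04
  1.51442764e+00  2.70471992e+00] [-1.22170162  1.57025628  1.87509466] [-0.66104971 -0.23903914  0.2236402 ] 0.4518976885750602 1.7667
```

View pics/w1.png

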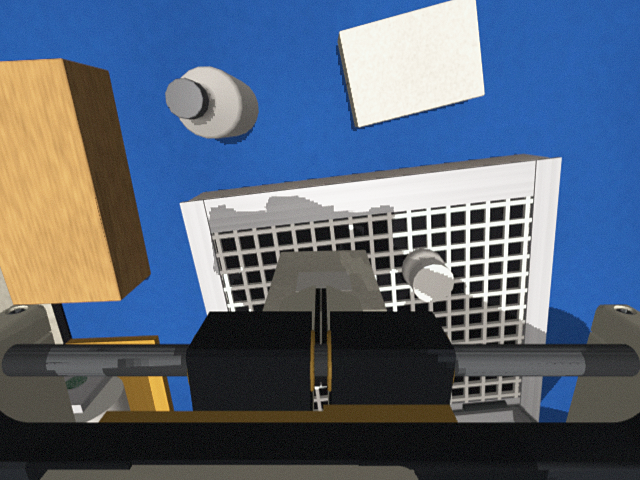

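Call:
carry_out(
  rows=[
    [0,0,-25,0],
    [0,0,-50,0],
    [0,0,-75,0],
    [0,0,-84,0],
    [0,10,-84,0],
    [0,20,-84,0],
    [0,25,-84,0],
    [0,28,-84,0],
    [0,31,-84,0],
    [0,34,-84,0],
    [0,37,-84,0],
    [0,40,-84,0],
    [1,43,-84,0],
    [1,46,-84,0],
    [1,49,-84,0],
  ],
)

```text
time: 3.07
tool_pos: [603.0, -179.9, 185.3]
tcp_rot: [-1.274, 1.57, 1.825]
contact_force: [0.1, -0.5, -0.3]
grip_width: 0.5
```

Run:
```python
from h import *
import cv2
a=capture("top")[155:345,320:545,::-1]
b=capture("scene")[220:450,160:400,::-1]
r=lambda i:cv2.resize(i,(400,380),interpolation=cv2.INTER_CUBIC)
cv2.imwrite("pics/p1.png",cv2.hconcat([r(a),r(b)]))
```

```text
(no output)
```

View pics/p1.png

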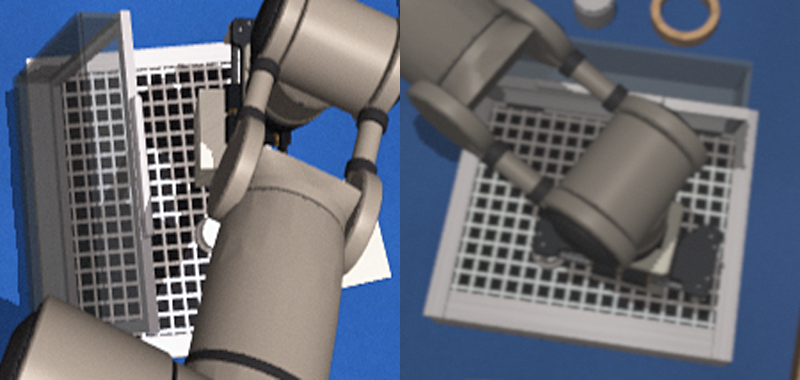

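Call:
carry_out(
  rows=[
    [0,3,0,0],
    [0,6,0,0],
    [0,9,0,0],
    [0,12,0,0],
    [1,15,0,0],
    [1,18,0,0],
    [1,21,0,0],
    [1,24,0,0],
    [1,27,0,0],
    [1,30,0,0],
  ],
)

```text
time: 4.0
tool_pos: [603.9, -149.3, 185.2]
tcp_rot: [-1.069, 1.57, 2.032]
contact_force: [0.1, -0.3, 0.0]
grip_width: 0.9
```

Run:
```python
from h import *
import cv2
a=capture("top")[155:345,320:545,::-1]
b=capture("wrist")[:,:,::-1]
r=lambda i:cv2.resize(i,(400,380),interpolation=cv2.INTER_CUBIC)
cv2.imwrite("pics/p2.png",cv2.hconcat([r(a),r(b)]))
```

```text
(no output)
```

View pics/p2.png

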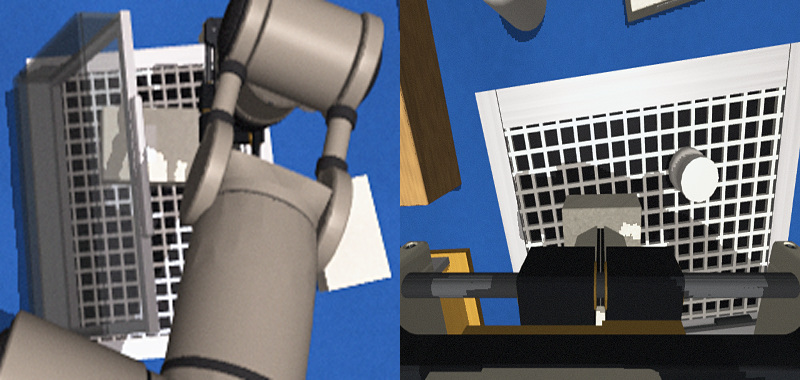

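Call:
carry_out(
  rows=[
    [0,-20,10,0],
    [0,-40,30,0],
    [0,-40,60,6],
    [0,-40,90,13],
    [0,-40,120,20],
    [0,-40,150,27],
    [0,-40,180,34],
    [-5,-40,195,41],
    [-10,-40,195,48],
    [-15,-40,195,55],
    [-20,-40,195,62],
    [-25,-40,195,69],
    [-30,-40,195,76],
    [-35,-40,195,83],
    [-40,-40,195,90],
    [-40,-40,195,93],
    [-40,-40,195,93],
  ],
)

```text
time: 5.52
tool_pos: [563.7, -189.2, 380.5]
tcp_rot: [-0.581, 1.57, -2.139]
contact_force: [-0.6, 0.8, 0.2]
grip_width: 1.0
```

Run:
```python
from h import *
np.set_printoptions(precision=1,suppress=True)
o=get_obs();print(o["tool_pos"],o["joint_positions"])
th=.0675;sx=np.array([np.cos(th),np.sin(th),0]);sy=np.array([-sx[1],sx[0],0]);O=np.array([545.7,-91.6,0])
for U,V in [(103,105),(115,182),(200,103),(200,180)]:
    p=bp("top",320+U/1.778,155+V/2,110);print(p,(p-O)@sx,(p-O)@sy)
for a in (1.26,1.1,.9,.7,.5,.3,.15,0):
    d,t=222,65; y=130-d*np.cos(a)+t*np.sin(a);z=75+d*np.sin(a)+t*np.cos(a)
    print(a,y,z,O+sy*y)
```

```text
[ 563.7 -189.2  380.5] [-0.5  0.4  1.  -0.   1.7  1.1]
[652.9 -15.7 110. ] 112.07975960810616 68.54451506553691
[558.9 -29.6 110. ] 17.381587008701377 60.99804073418844
[ 655. -147.  110.] 105.30531225663746 -62.60661745387981
[ 561.  -143.1  110. ] 11.825074342645346 -52.422302730938924
1.26 123.99451854340327 306.24215487768333 [537.3  32.1   0. ]
1.1 87.23013944751514 302.3317818263012 [539.8  -4.6   0. ]
0.9 42.918836169698935 289.30322187489446 [542.8 -48.8   0. ]
0.7 2.0791840932934846 267.73106874025916 [545.6 -89.5   0. ]
0.5 -33.660668730389546 238.4753360930073 [ 548.  -125.2    0. ]
0.3 -62.87588715289745 202.70235767198176 [ 549.9 -154.3    0. ]
0.15 -79.79370069101743 172.44538547498178 [ 551.1 -171.2    0. ]
0 -92.0 140.0 [ 551.9 -183.4    0. ]
```

Call:
carry_out(
  rows=[
    [-2,12,0,5],
    [-4,30,0,11],
    [-6,48,0,18],
    [-8,66,0,25],
    [-10,84,0,32],
    [-12,102,0,39],
    [-14,120,0,46],
    [-16,138,0,53],
    [-18,156,0,60],
    [-20,174,0,67],
    [-22,192,0,74],
    [-24,210,0,81],
    [-26,228,0,87],
    [-28,246,0,93],
    [-28,257,0,93],
    [-28,257,-20,93],
    [-28,257,-45,93],
    [-28,257,-70,93],
    [-28,257,-85,93],
    [-28,257,-85,93],
  ],
)

```text
time: 7.18
tool_pos: [534.4, 67.6, 292.0]
tcp_rot: [-3.141, 1.565, -3.08]
contact_force: [-0.8, -0.6, 0.2]
grip_width: 0.3
```

Run:
```python
from h import *
import cv2
o=get_obs();print(o["tool_pos"],o["joint_positions"],o["contact_force"])
a=capture("top")[155:345,320:545,::-1]
b=capture("scene")[170:450,130:400,::-1]
r=lambda i:cv2.resize(i,(400,400),interpolation=cv2.INTER_CUBIC)
cv2.imwrite("pics/p3.png",cv2.hconcat([r(a),r(b)]))
```

```text
[534.3565123   67.63991292 292.03620845] [-1.61257574e-02  3.29672805e-01  1.36144870e+00 -4.82110270e-04
  1.45660572e+00 -7.68165537e-02] [-0.78729653 -0.58445771  0.20073122]
```

View pics/p3.png

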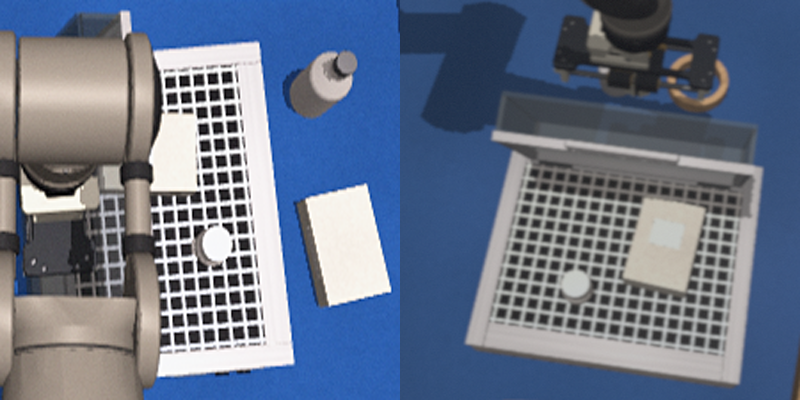

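Call:
carry_out(
  rows=[
    [1,-10,0,0],
    [1,-20,0,0],
    [2,-28,0,0],
    [2,-37,-1,0],
    [3,-46,-2,0],
    [3,-55,-3,0],
    [4,-65,-5,0],
    [5,-75,-8,0],
    [6,-86,-11,0],
    [6,-97,-14,0],
    [7,-107,-19,0],
    [8,-117,-24,0],
    [8,-127,-29,0],
    [9,-136,-34,0],
    [10,-145,-41,0],
    [10,-154,-48,0],
    [11,-162,-54,0],
    [11,-170,-61,0],
  ],
)

```text
time: 8.78
tool_pos: [547.0, -103.2, 234.0]
tcp_rot: [-1.498, 1.57, -1.436]
contact_force: [1.5, 0.8, 2.8]
grip_width: 0.4
```

Call:
carry_out(
  rows=[
    [0,-7,-9,0],
    [1,-14,-18,0],
    [1,-21,-27,0],
    [1,-28,-36,0],
    [2,-34,-45,0],
    [2,-39,-54,0],
    [2,-44,-63,0],
    [3,-48,-71,0],
    [3,-51,-79,0],
    [3,-53,-86,0],
    [3,-55,-91,0],
    [3,-55,-94,0],
    [3,-55,-96,0],
    [3,-55,-96,0],
  ],
)

```text
time: 9.95
tool_pos: [549.9, -158.6, 140.1]
tcp_rot: [-1.127, 1.569, -1.064]
contact_force: [-6.8, 0.1, 14.7]
grip_width: 0.5
```

Call:
carry_out(
  rows=[
    [0,0,-2,0],
    [0,0,-2,0],
    [0,0,10,0],
    [0,0,40,0],
    [-10,0,75,0],
    [-30,20,110,0],
    [-50,50,130,0],
    [-70,80,150,0],
    [-90,110,160,0],
    [-100,150,160,0],
    [-110,190,160,0],
    [-120,230,160,0],
    [-130,270,160,0],
    [-140,310,160,0],
    [-150,345,160,0],
    [-160,380,160,0],
    [-160,400,160,0],
    [-160,400,160,0],
  ],
)

```text
time: 11.45
tool_pos: [388.8, 244.9, 300.0]
tcp_rot: [-0.549, 1.57, -0.482]
contact_force: [-0.1, -0.8, -1.1]
grip_width: 0.5
```

Run:
```python
from h import *
import cv2
o=get_obs();print(o["tool_pos"],o["contact_force"])
A=capture("top")[:,:,::-1];B=capture("scene")[:,:,::-1]
cv2.imwrite("pics/t4.png",A)
th=.0675;sx=np.array([np.cos(th),np.sin(th),0]);sy=np.array([-sx[1],sx[0],0]);O=np.array([545.7,-91.6,0])
for n,(u0,v0) in (("top",(230,150)),("scene",(130,170))):
  for a in (0,.05):
    print(n,a,[np.round(proj(n,O+sx*x+sy*(130-245*np.cos(a)+65*np.sin(a))+[0,0,75+245*np.sin(a)+65*np.cos(a)])-[u0,v0]) for x in (160,-160)])
a=cv2.resize(A[150:350,230:560],(660,400));b=cv2.resize(B[170:480,130:400],None,fx=1.3,fy=1.29)
cv2.imwrite("pics/p4.png",a);cv2.imwrite("pics/p5.png",cv2.resize(B[170:480,130:400],None,fx=1.9,fy=1.9))
```

```text
[388.75574825 244.90889718 299.98339156] [-0.12953736 -0.79599438 -1.14426577]
top 0 [array([225.,  30.]), array([241., 166.])]
top 0.05 [array([225.,  28.]), array([241., 166.])]
scene 0 [array([220., 234.]), array([ 59., 209.])]
scene 0.05 [array([220., 231.]), array([ 58., 206.])]
```

View pics/p4.png

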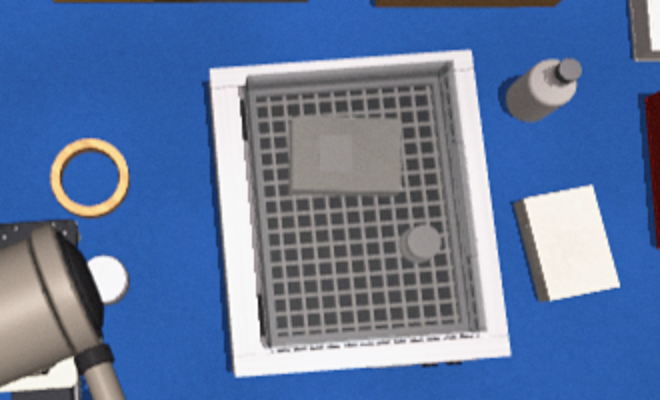

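View pics/p5.png

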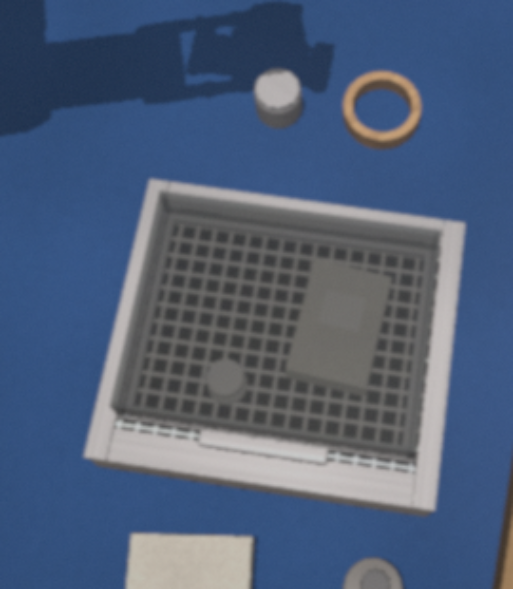

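```bash
python3 -c "
from plant import *
print(close_job())"
```

```text
the job is handed in; nothing more can be done
None
```

I pushed the carton over inwards with the closed fingers, high on its outer broad face, and it now lies flat on the grid. Measured in the sealer's frame before I closed the hood, it spans about x 12 to 112 mm and y -63 to 68 mm, inside the hood's walls. I then pushed the hood down from behind until it was shut, and moved the arm clear. I handed the job in at about 11.5 s.

- **Hood shut:** while pressing, the fingertip stopped at z = 140 mm, the height of the shut hood's top, with about 15 N against the stop. In the last scene image, the hood's edge is within a few pixels of the shut position I computed.
- **Jar and other objects:** the last images show the jar upright under the hood. The bottle, flat carton, tape roll and tin look unmoved by eye; I did not measure them again. The core was outside the last crops, so I did not check it again, but the arm did not go near it.
- **Arm clear:** the tool ended at about (389, 245, 300) mm, touching nothing, with a force reading of about 1 N, as in free air.

No check failed or disagreed.

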